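# Open the drying-bead pot, add fresh beads and stir them in

## Task

Open the bead pot: take the loosened wing nut off the stud, then the spacer, then the bracket, putting each inside the grey parts tray before taking the next, with the bracket lying flat on the tray's floor. Then put every fresh clay bead from the cardboard mat into the pot, take the wooden stick from its holder and, with its end close to the pot's floor, stir three full rounds about half-way out from the pot's centre, so that the beads are pushed about. Finally stand the stick back in its holder, with all beads left in the pot and the tape, carton and stapler left where they are.

Things in the scene. Friction and masses are not known exactly. Their poses are not given: they have to be found in the camera images.
- stand: fixed stand: plywood board 12 mm thick carrying an open round aluminium pot; the origin is under the pot's centre, on the bench. The stud stands at local (-130, 0) mm, on the robot's side. The pot's outside radius is 87 mm at the foot and 90 mm at the rim, its wall 4 mm, its rim 82 mm above the bench. A dark steel shoulder 42 mm across carries the stud, its top also 82 mm above the bench
- pot_in (a point): centre of the pot's inner floor, 17 mm above the bench; axes as the stand's; the floor's radius is about 83 mm and the rim is 65 mm above this point
- stud_top (a point): top of the upright 14 mm steel stud, 137 mm above the bench. From the bottom it carries the bracket, the spacer and the wing nut; the nut has been unscrewed already and all three lift straight up with 3 mm or more of play
- nut_mid (a point): steel wing nut, 90 g: round hub 34 mm across, 36 mm tall, with a 21 mm hole; two wings 9 mm thick along its own +x and -x axes, about 92 mm from tip to tip, from about 10 to 42 mm above the hub's foot. The point is at the hub's centre, half-way up (18 mm above its underside, which rests on the spacer's top)
- spacer_mid (a point): grey plastic spacer, a thick washer 50 mm across, 22 mm tall with a 21 mm hole, 50 g; the point is its centre, half-way up
- bracket_fin (a point): steel retaining bracket across the pot's mouth, resting on the rim and the stud's shoulder: flat bar 247 mm long (-123 to +124 mm along its own x), 44 mm wide, 8 mm thick, 250 g, with a 22 mm hole for the stud at x = -100 mm. Upright fin on top at the middle, 54 mm long along x, 10 mm thick across y, from 8 to 44 mm above the bar's underside: the place to grip. The point is the fin's middle, 26 mm above the bar's underside, close to the centre of mass
- tray: fixed open grey plastic parts tray, 310 mm (x) by 210 mm (y), 25 mm tall, walls and floor 5 mm; the origin is under its centre. It may stand on the robot's left or right
- holder: fixed dark wooden stick holder, a block 64 by 64 mm, 55 mm tall, with a square well 28 mm wide open at the top, floor 5 mm above the bench; the origin is under its centre
- stick_grip (a point): light wooden stirring stick, a bar 16 by 16 mm and 145 mm long with a blunt taper over its lowest 11 mm, 45 g, standing loosely in the holder; this point is on its axis 30 mm below its top and 115 mm above its lower end; x and y square to its flat sides, z runs up the stick
- stick_tip (a point): lower end of the stirring stick, on its axis
- bead_a_mid (a point): fresh drying bead of fired clay, a barrel 30 mm across at the middle (25 mm at its flat ends) and 24 mm tall, 30 g; the point is its centre. It stands on the cardboard mat (2 mm thick, 260 by 230 mm, on the side opposite the tray); one to three of the fresh beads are there, the others absent (None)
- bead_b_mid (a point): fresh drying bead of fired clay, a barrel 30 mm across at the middle (25 mm at its flat ends) and 24 mm tall, 30 g; the point is its centre. It stands on the cardboard mat (2 mm thick, 260 by 230 mm, on the side opposite the tray); one to three of the fresh beads are there, the others absent (None)
- bead_c_mid (a point): fresh drying bead of fired clay, a barrel 30 mm across at the middle (25 mm at its flat ends) and 24 mm tall, 30 g; the point is its centre. It stands on the cardboard mat (2 mm thick, 260 by 230 mm, on the side opposite the tray); one to three of the fresh beads are there, the others absent (None)
- bead_d_mid (a point): fresh drying bead of fired clay, a barrel 30 mm across at the middle (25 mm at its flat ends) and 24 mm tall, 30 g; the point is its centre. It stands on the cardboard mat (2 mm thick, 260 by 230 mm, on the side opposite the tray); one to three of the fresh beads are there, the others absent (None)
- bead_p_mid (a point): old drying bead of fired clay, a barrel 30 mm across at the middle (25 mm at its flat ends) and 24 mm tall, 30 g; the point is its centre. It is in the pot from the start
- bead_q_mid (a point): old drying bead of fired clay, a barrel 30 mm across at the middle (25 mm at its flat ends) and 24 mm tall, 30 g; the point is its centre. It is in the pot from the start
- bead_r_mid (a point): old drying bead of fired clay, a barrel 30 mm across at the middle (25 mm at its flat ends) and 24 mm tall, 30 g; the point is its centre. It is in the pot from the start
- tape: roll of tape lying flat, 90 mm across, 48 mm tall; bystander
- carton: small closed carton 80 x 60 x 50 mm; bystander
- stapler: black stapler 130 mm long, 36 mm wide, 50 mm tall; bystander

How it is judged:
By the outcome, as a careful person would: the job done as asked, in the order asked, and still so for the second after the job is handed in, with the robot touching nothing.
Of bead_a, bead_b, bead_c, bead_d only 1 to 3 are there at a start; the rules pass over those that are not, and their reading is None.
At some moment in a run one of bead_a, bead_b, bead_c, bead_d may be knocked a few centimetres aside while the robot is not near it.
It also fails if it takes over 210 s, if anything falls off the work surface, if the arm or the gripper's body presses on something with over 40 N, if the wrist force passes 120 N, or if a joint passes its speed limit or range.

## Robot

A 7-joint arm with a two-finger parallel gripper is mounted at the origin on the work surface. World frame = base frame: x ahead of the robot, y to its left, z up, the work surface at z = 0. Lengths are in m, angles in rad, forces in N, time in s.
With the tool pointing down it reaches from about 0.4 to 0.875 m from the base axis. Payload 19.3 kg.
Tool frame: the origin (TCP) lies at the very end of the fingers, on their centre line; the grasp point (between the pads) lies 19 mm behind it; z points along the fingers, y is the line along which they close (so a half turn about z gives the same grasp; the last joint's range is limited). The gripper opens to 85 mm and grips with 20 to 120 N. Pads are 22 mm wide; open, the fingers measure 114 mm over their backs; the gripper's body (76 mm by 85 mm) begins 54 mm behind the grasp point. The pads swing forward as they close: fully open they stand 13 mm farther back than shut.
Start: joints at [-1.357, 0.521, -0.036, 1.599, 0.021, 1.021, -0.113], TCP at [0.175, 0.6, 0.231] pointing down, gripper open.
Joint ranges: [-2.91, 2.91], [-0.3, 2.13], [-1.5, 1.42], [0.17, 2.43], [-1.26, 4.41], [0.16, 1.93], [-2.52, 2.52]. Speed limits (rad/s): [1.89, 1.89, 2.39, 2.39, 3.01, 3.01, 3.01].

## Interface

Orientations are given as [roll, pitch, yaw] about the fixed x, y, z axes, in that order (R = Rz(yaw) Ry(pitch) Rx(roll)).
In Python, from workcell import bot gives the robot as it stands. The module is installed in compiled form; this text tells all that it offers.
- The arm moves only by the tool apply_moves, never from a script. Its arguments are lists of equal length, an entry for each row: "claw": the finger opening in m, from 0 to 0.0854; "xyz": the shift along the tool's x, y, z in m, a list of three; "twist": the turn, a rotation vector about the tool's x, y, z in rad, a list of three. A call has 1 to 20 rows; each row shifts and turns the commanded pose from where the row before left it, along the tool's axes as they then stand; what a row does not reach is not made up. A row lasts 1/10 s, in which the tool goes at most 50 mm and 8.59 degrees, less where a joint would pass 70% of its speed; a pose out of reach is approached as far as the arm can. A call with a gripper value outside its range is refused whole. The fingers move at their own pace and stop on an object; "force" is the grip in N (left out, the last holds). Time passes only in rows, so rows that do not move let the fingers close. It gives the time, the measured TCP pose, the force, the opening and the grip force at its end, in the units of the state.
- bot.observe(): the state, without advancing time (a new reading comes with each control period).
- bot.grab_frame(name): name is "side" or "top"; returns a dict with "img" (480x640x3 uint8, red, green, blue), "vfov" (degrees; the focal length in pixels is half the picture's height over the tangent of half this angle, whatever the lens; pixels are square), "cx", "cy" (the principal point, pixels), "view" (4x4, takes a point from world to camera coordinates). Camera axes: x right, y up, looking along -z (the intrinsics and any distortion apply to the point x, -y, -z); pixel columns grow to the right and rows downward; lengths in m; the calibration is good to about 2 mm. A picture is of the moment at which its call begins. There is no depth.
- bot.job_done(): hands the job in; it is judged then, once.
Trained networks look in the newest picture that a camera, given by its name, has taken for a name from the list of things; names that differ only in an ending like _2 or _b are one class to them, and where a whole thing is asked for, a point or a joint stands for the part that bears it (a point fixed in the world has none). Each returns a list of dicts, best first, with "score" (0 to 1); they miss things now and then, are a little off and sometimes report something else, mostly with a low value. They report only what shows in the picture. A call takes as long as a camera call.
- bot.find_in(camera, query): "position" ([x, y, z] in m, in world coordinates, good to about 4 mm: the middle of the surface that is visible of it).
The state is a dict: "clock": time; "qpos": joint angles; "qd": joint speeds; "joint_efforts": joint torques, N m; "position": TCP position; "tool_rot": TCP orientation; "force": force on the tool from outside, world axes, zero at the start; "moment": the same for the moment, N m; "grip_width": finger opening in m; "finger_force": force on a finger pad.
Only numpy, scipy, OpenCV 4.12 (cv2) and the standard library are available. Lean on these libraries where they do the work, as an engineer would, in place of code of your own. Each camera call takes 0.05 s, during which the arm holds its last target. There are 200 camera calls.

## Working session

There is one attempt and no reset: what is moved stays moved. The work goes in short steps, Python scripts to look and compute and a tool call to move; the robot and the scene stay as the last step left them, time stands still between calls to the robot, and variables do not carry over. Pictures are saved under pics/ and viewed, at most 16 in all, crops included, and the job is handed in when it is done.

Besides the shell and the picture viewer there is one more tool, called after ">>>" by a JSON object that holds its "fn" and its "kwargs", one argument or row to a line. apply_moves: Moves the arm, as the interface text tells. Its arguments: {"type":"object","properties":{"claw":{"type":"array"},"xyz":{"type":"array"},"twist":{"type":"array"},"force":{"type":"number"}},"required":["claw","xyz","twist"]}

```bash
mkdir -p pics; cat > h.py <<'E'
import numpy as np, cv2
from workcell import bot
def save(cam,name):
    f=bot.grab_frame(cam); cv2.imwrite(f'pics/{name}.png',f['img'][:,:,::-1]); 
    np.savez(f'pics/{name}.npz',view=f['view'],k=[f['vfov'],f['cx'],f['cy']]); return f
def proj(f,p):
    c=f['view']@np.r_[p,1]; F=240/np.tan(np.radians(f['vfov'])/2)
    return f['cx']+F*c[0]/-c[2], f['cy']-F*c[1]/-c[2]
def pix(f,u,v,z):
    F=240/np.tan(np.radians(f['vfov'])/2); V=np.array(f['view'])
    d=V[:3,:3].T@np.array([(u-f['cx'])/F,-(v-f['cy'])/F,-1]); o=-V[:3,:3].T@V[:3,3]
    return o+d*(z-o[2])/d[2]
E
python3 - <<'E'
from h import *
np.set_printoptions(precision=4,suppress=True)
fs={c:save(c,c+'0') for c in('top','side')}
for c in fs: print(c,[k for k in fs[c]],fs[c]['vfov'],fs[c]['cx'],fs[c]['cy'],np.linalg.inv(fs[c]['view'])[:3])
s=bot.observe(); print({k:np.round(v,3) for k,v in s.items()})
for q in 'stand stud_top nut_mid spacer_mid bracket_fin tray holder stick_grip bead_a_mid bead_p_mid tape carton stapler'.split():
    for c in fs:
        print(q,c,[(np.round(d['position'],3).tolist(),round(d['score'],2)) for d in bot.find_in(c,q)][:6])
E
```

```text
top ['img', 'vfov', 'cx', 'cy', 'view'] 49.34999538656729 318.7126232746942 237.30584647486253 [[-0.0153  0.9922 -0.1234  0.3827]
 [-0.9999 -0.0147  0.0061  0.0016]
 [ 0.0043  0.1235  0.9923  1.3474]]
side ['img', 'vfov', 'cx', 'cy', 'view'] 49.52574235320553 315.0198948781095 236.85016967411832 [[ 0.9697  0.1822 -0.1627  0.3541]
 [-0.2442  0.7379 -0.6292 -0.6534]
 [ 0.0054  0.6499  0.76    0.8711]]
{'clock': np.float64(0.1), 'qpos': array([-1.357,  0.522, -0.036,  1.6  ,  0.021,  1.021, -0.113]), 'qd': array([-0.001, -0.001,  0.001, -0.002,  0.   , -0.001,  0.   ]), 'joint_efforts': array([  0.005, -92.847,   1.985, -37.053,   0.018,   0.005,  -0.   ]), 'position': array([0.175, 0.6  , 0.231]), 'tool_rot': array([-3.141,  0.   ,  2.858]), 'force': array([ 0.192, -0.818,  1.   ]), 'moment': array([-0.018,  0.002, -0.023]), 'finger_force': np.float64(0.0), 'grip_width': np.float64(0.085)}
stand top [([0.556, 0.031, 0.017], 0.6)]
stand side [([0.566, -0.003, 0.02], 0.9)]
stud_top top [([0.552, 0.029, 0.016], 0.56)]
stud_top side [([0.561, -0.006, 0.015], 0.72)]
nut_mid top [([0.484, 0.
[... 456 characters left out ...]
.4)]
holder top [([0.69, -0.144, 0.053], 0.69)]
holder side [([0.697, -0.171, 0.051], 0.86)]
stick_grip top [([0.692, -0.152, 0.115], 0.51)]
stick_grip side [([0.693, -0.156, 0.102], 0.83)]
bead_a_mid top [([0.485, 0.064, 0.146], 0.45), ([0.598, 0.016, 0.089], 0.43)]
bead_a_mid side []
bead_p_mid top [([0.483, 0.066, 0.147], 0.47)]
bead_p_mid side [([0.653, -0.011, 0.045], 0.69)]
tape top [([0.697, 0.154, 0.045], 0.95)]
tape side [([0.714, 0.17, 0.041], 0.93), ([0.56, -0.382, 0.024], 0.59)]
carton top [([0.341, -0.151, 0.05], 0.72)]
carton side [([0.342, -0.164, 0.05], 0.94)]
stapler top [([0.368, 0.149, 0.045], 0.95)]
stapler side [([0.37, 0.141, 0.036], 0.9), ([0.485, 0.053, 0.144], 0.69)]
```

View pics/top0.png

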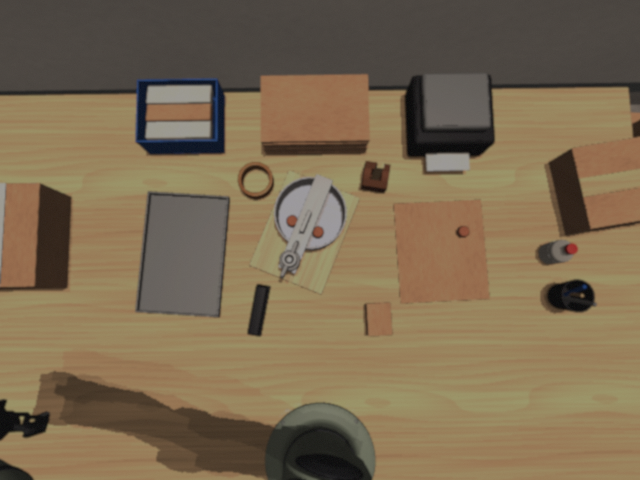

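View pics/side0.png

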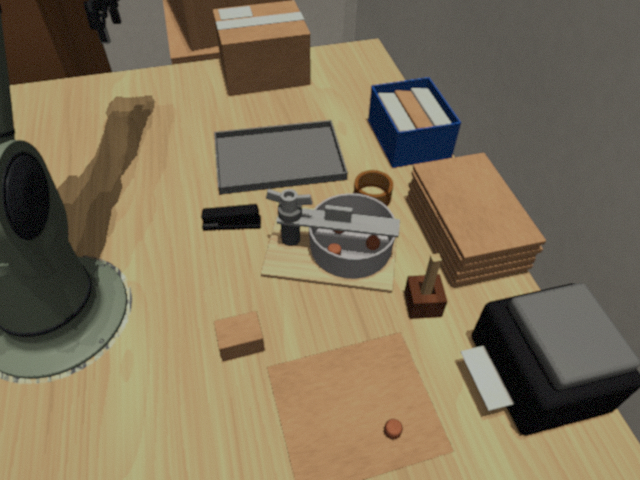

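The top view shows the tray on the left (185,254), the pot at (310,213), the nut at (289,259), the holder at (376,176) and one bead on the mat at (464,231). The side view agrees, with the single bead at (393,428).

```bash
python3 - <<'E'
from h import *
def ld(n):
    z=np.load(f'pics/{n}.npz');k=z['k'];return dict(view=z['view'],vfov=k[0],cx=k[1],cy=k[2])
a=cv2.imread('pics/top0.png')[165:290,240:365]; b=cv2.imread('pics/side0.png')[180:320,255:455]
cv2.imwrite('pics/c0.png',np.hstack([cv2.resize(a,(400,400),interpolation=cv2.INTER_CUBIC),cv2.resize(cv2.resize(b,None,fx=2,fy=2,interpolation=cv2.INTER_CUBIC),(400,400))]))
t=ld('top0');s=ld('side0')
print('bead top',pix(t,464,231,.026),'side',pix(s,393,425,.026))
print('rim',pix(t,310,213,.082)); print('stud',pix(t,289,259,.137),pix(s,289,196,.137))
print('holder',pix(t,376.5,176,.055),'tray corners',[pix(t,u,v,.025)[:2].round(3) for u,v in((148,194),(229,196),(220,315),(137,312))])
for q in('bead_a_mid','bead_b_mid','bead_p_mid'):
  for c in('top','side'): bot.grab_frame(c); print(q,c,[(np.round(d['position'],3).tolist(),round(d['score'],2)) for d in bot.find_in(c,q)])
E
```

```text
bead top [ 0.55776319 -0.37817759  0.026     ] side [ 0.55990816 -0.37650642  0.026     ]
rim [0.60049277 0.01419452 0.082     ]
stud [0.48347015 0.06384243 0.137     ] [0.48709975 0.07039764 0.137     ]
holder [ 0.69760471 -0.15509513  0.055     ] tray corners [array([0.666, 0.431]), array([0.658, 0.223]), array([0.355, 0.243]), array([0.366, 0.451])]
bead_a_mid top []
bead_a_mid side []
bead_b_mid top []
bead_b_mid side []
bead_p_mid top []
bead_p_mid side [([0.648, -0.008, 0.042], 0.55)]
```

View pics/c0.png

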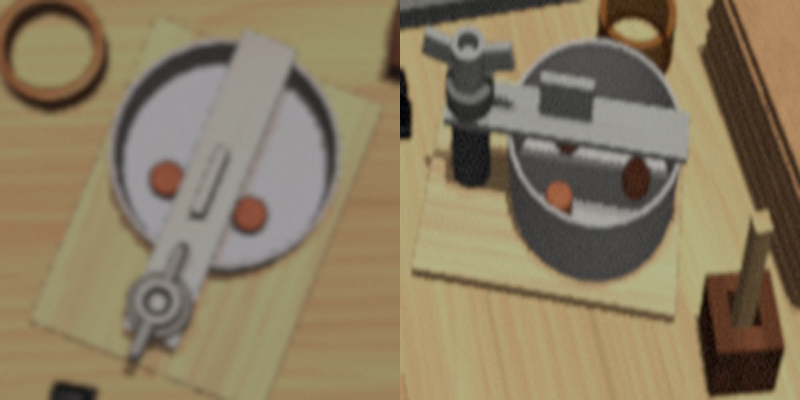

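>>> {"fn": "apply_moves", "kwargs": {
  "claw": [0.085, 0.085, 0.085, 0.085, 0.085, 0.085, 0.085, 0.085, 0.085, 0.085, 0.085, 0.085, 0.085, 0.085, 0.085, 0.085, 0.085, 0.085, 0.085],
  "xyz": [
    [-0.028, -0.027, 0],
    [-0.028, -0.027, 0],
    [-0.028, -0.027, 0],
    [-0.028, -0.027, 0],
    [-0.028, -0.027, 0],
    [-0.028, -0.027, 0],
    [-0.028, -0.027, 0],
    [-0.028, -0.027, 0],
    [-0.028, -0.027, 0],
    [-0.028, -0.027, 0],
    [-0.028, -0.027, 0],
    [-0.028, -0.027, 0],
    [-0.028, -0.027, 0],
    [-0.028, -0.027, 0],
    [-0.028, -0.027, 0],
    [-0.026, -0.023, 0],
    [0, 0, 0],
    [0, 0, 0],
    [0, 0, 0]
  ],
  "twist": [
    [0, 0, 0],
    [0, 0, 0],
    [0, 0, 0],
    [0, 0, 0],
    [0, 0, 0],
    [0, 0, 0],
    [0, 0, 0],
    [0, 0, 0],
    [0, 0, 0],
    [0, 0, 0],
    [0, 0, 0],
    [0, 0, 0],
    [0, 0, 0],
    [0, 0, 0],
    [0, 0, 0],
    [0, 0, 0],
    [0, 0, 0.127],
    [0, 0, 0],
    [0, 0, 0]
  ]
}}

```text
clock: 3.9
position: [0.4831, 0.0648, 0.2313]
tool_rot: [3.142, -0.0, 2.735]
force: [-0.6, 0.6, 0.4]
grip_width: 0.0848
finger_force: 0.0
```

>>> {"fn": "apply_moves", "kwargs": {
  "claw": [0.085, 0.085, 0.085, 0.085, 0.085, 0.085, 0.085, 0.02, 0.02, 0.02, 0.02, 0.02, 0.02, 0.02, 0.02],
  "xyz": [
    [0, 0, 0.025],
    [0, 0, 0.025],
    [0, 0, 0.025],
    [0, 0, 0.02],
    [0, 0, 0.016],
    [0, 0, 0],
    [0, 0, 0],
    [0, 0, 0],
    [0, 0, 0],
    [0, 0, 0],
    [0, 0, 0],
    [0, 0, 0],
    [0, 0, 0],
    [0, 0, 0],
    [0, 0, 0]
  ],
  "twist": [
    [0, 0, 0],
    [0, 0, 0],
    [0, 0, 0],
    [0, 0, 0],
    [0, 0, 0],
    [0, 0, 0],
    [0, 0, 0],
    [0, 0, 0],
    [0, 0, 0],
    [0, 0, 0],
    [0, 0, 0],
    [0, 0, 0],
    [0, 0, 0],
    [0, 0, 0],
    [0, 0, 0]
  ],
  "force": 40
}}

```text
clock: 5.4
position: [0.4836, 0.0644, 0.1208]
tool_rot: [3.141, 0.0, 2.731]
force: [-2.4, 1.2, 7.5]
grip_width: 0.0322
finger_force: 39.6
```

>>> {"fn": "apply_moves", "kwargs": {
  "claw": [0.02, 0.02, 0.02, 0.02, 0.02, 0.02, 0.02, 0.02, 0.02, 0.02, 0.02, 0.02, 0.02, 0.02, 0.02, 0.02, 0.02],
  "xyz": [
    [0, 0, -0.01],
    [0, 0, -0.02],
    [0, 0, -0.03],
    [0, 0, -0.03],
    [0, 0, -0.01],
    [0.014, 0.018, 0],
    [0.014, 0.018, 0],
    [0.014, 0.018, 0],
    [0.014, 0.018, 0],
    [0.014, 0.018, 0],
    [0.014, 0.018, 0],
    [0.014, 0.018, 0],
    [0.014, 0.018, 0],
    [0.014, 0.018, 0],
    [0.014, 0.017, 0],
    [0, 0, 0],
    [0, 0, 0]
  ],
  "twist": [
    [0, 0, 0],
    [0, 0, 0],
    [0, 0, 0],
    [0, 0, 0],
    [0, 0, 0],
    [0, 0, 0],
    [0, 0, 0],
    [0, 0, 0],
    [0, 0, 0],
    [0, 0, 0],
    [0, 0, 0],
    [0, 0, 0],
    [0, 0, 0],
    [0, 0, 0],
    [0, 0, 0],
    [0, 0, 0],
    [0, 0, 0]
  ]
}}

```text
clock: 7.1
position: [0.4262, 0.2841, 0.2201]
tool_rot: [-3.141, -0.0, 2.731]
force: [-0.1, 0.1, -1.4]
grip_width: 0.032
finger_force: 40.0
```

```bash
cat >> h.py <<'E'
def crop(f,name,x0,y0,x1,y1,s):
    cv2.imwrite(f'pics/{name}.png',cv2.resize(f['img'][y0:y1,x0:x1,::-1],None,fx=s,fy=s,interpolation=cv2.INTER_CUBIC))
def go(x,y,yaw=None):
    s=bot.observe(); p=s['position']; w=s['tool_rot'][2]; c,n=np.cos(w),np.sin(w); dx,dy=x-p[0],y-p[1]
    print('tool x,y',round(c*dx+n*dy,4),round(n*dx-c*dy,4),'z now',round(p[2],4),'twist z',None if yaw is None else round(-(yaw-w),4))
E
python3 - <<'E'
from h import *
f=save('side','s1'); crop(f,'s1c',200,60,440,280,2.5)
E
```

```text
(no output)
```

View pics/s1c.png

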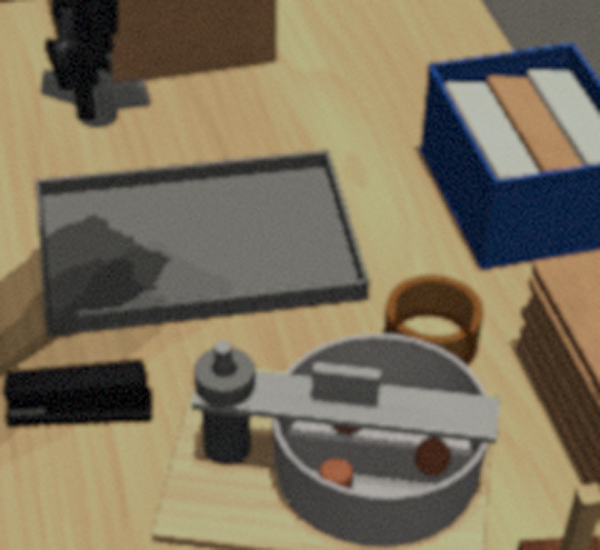

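The nut is held at (95,95) in the crop, and the spacer stays on the stud at (224,375). I'll lower the nut into the tray.

>>> {"fn": "apply_moves", "kwargs": {
  "claw": [0.02, 0.02, 0.02, 0.02, 0.02, 0.02, 0.02, 0.02, 0.02],
  "xyz": [
    [0, 0, 0.04],
    [0, 0, 0.04],
    [0, 0, 0.04],
    [0, 0, 0.04],
    [0, 0, 0.024],
    [0, 0, 0.01],
    [0, 0, 0.007],
    [0, 0, 0.003],
    [0, 0, 0]
  ],
  "twist": [
    [0, 0, 0],
    [0, 0, 0],
    [0, 0, 0],
    [0, 0, 0],
    [0, 0, 0],
    [0, 0, 0],
    [0, 0, 0],
    [0, 0, 0],
    [0, 0, 0]
  ]
}}

```text
clock: 8.05
position: [0.4269, 0.2844, 0.017]
tool_rot: [3.141, 0.001, 2.731]
force: [0.3, -0.0, -0.5]
grip_width: 0.032
finger_force: 40.0
```

>>> {"fn": "apply_moves", "kwargs": {
  "claw": [0.02, 0.02, 0.02, 0.055, 0.055, 0.055, 0.055, 0.055, 0.06, 0.06, 0.085, 0.085, 0.085],
  "xyz": [
    [0, 0, 0.001],
    [0, 0, 0.001],
    [0, 0, 0],
    [0, 0, 0],
    [0, 0, 0],
    [0, 0, 0],
    [0, 0, 0],
    [0, 0, -0.02],
    [0, 0, -0.04],
    [0, 0, -0.05],
    [0, 0, -0.05],
    [0, 0, -0.045],
    [0, 0, 0]
  ],
  "twist": [
    [0, 0, 0],
    [0, 0, 0],
    [0, 0, 0],
    [0, 0, 0],
    [0, 0, 0],
    [0, 0, 0],
    [0, 0, 0],
    [0, 0, 0],
    [0, 0, 0],
    [0, 0, 0],
    [0, 0, 0],
    [0, 0, 0],
    [0, 0, 0]
  ]
}}

```text
clock: 9.35
position: [0.4282, 0.2853, 0.2246]
tool_rot: [3.135, 0.003, 2.73]
force: [0.4, 0.5, -0.2]
grip_width: 0.0852
finger_force: 0.0
```

```bash
python3 - <<'E'
from h import *
f=save('top','t2'); a=f['img'][165:345,120:300,::-1]; b=f['img'][165:275,255:365,::-1]
cv2.imwrite('pics/t2c.png',np.hstack([cv2.resize(i,(400,400),interpolation=cv2.INTER_CUBIC) for i in(a,b)]))
for q in('spacer_mid','bracket_fin','nut_mid'): print(q,[(np.round(d['position'],3).tolist(),round(d['score'],2)) for d in bot.find_in('top',q)])
go(.483,.0645)
E
```

```text
spacer_mid [([0.487, 0.065, 0.107], 0.67), ([0.366, 0.146, 0.045], 0.38)]
bracket_fin [([0.593, 0.021, 0.088], 0.92)]
nut_mid [([0.438, 0.272, 0.042], 0.47)]
tool x,y -0.1399 -0.1783 z now 0.2183 twist z None
```

View pics/t2c.png

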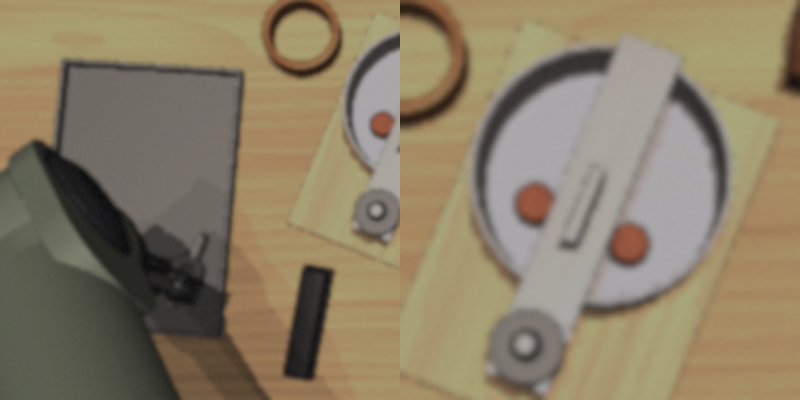

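The nut stands in the tray, at (180,270) in the left crop. The spacer sits around the stud at (523,343) in the right crop, as computed before.

>>> {"fn": "apply_moves", "kwargs": {
  "claw": [0.085, 0.085, 0.085, 0.085, 0.085, 0.085, 0.085, 0.085, 0.085, 0.085, 0.085, 0.085, 0.085, 0.085, 0.085, 0.085, 0.085, 0.085],
  "xyz": [
    [-0.014, -0.0178, 0],
    [-0.014, -0.0178, 0],
    [-0.014, -0.0178, 0],
    [-0.014, -0.0178, 0],
    [-0.014, -0.0178, 0],
    [-0.014, -0.0178, 0],
    [-0.014, -0.0178, 0],
    [-0.014, -0.0178, 0],
    [-0.014, -0.0178, 0],
    [-0.014, -0.0178, 0],
    [0, 0, 0],
    [0, 0, 0.03],
    [0, 0, 0.03],
    [0, 0, 0.03],
    [0, 0, 0.02],
    [0, 0, 0.013],
    [0, 0, 0],
    [0, 0, 0]
  ],
  "twist": [
    [0, 0, 0],
    [0, 0, 0],
    [0, 0, 0],
    [0, 0, 0],
    [0, 0, 0],
    [0, 0, 0],
    [0, 0, 0],
    [0, 0, 0],
    [0, 0, 0],
    [0, 0, 0],
    [0, 0, 0],
    [0, 0, 0],
    [0, 0, 0],
    [0, 0, 0],
    [0, 0, 0],
    [0, 0, 0],
    [0, 0, 0],
    [0, 0, 0]
  ]
}}

```text
clock: 11.35
position: [0.4832, 0.0652, 0.0959]
tool_rot: [-3.141, -0.001, 2.731]
force: [-0.2, -0.3, 0.6]
grip_width: 0.0851
finger_force: 0.0
```

>>> {"fn": "apply_moves", "kwargs": {
  "claw": [0.03, 0.03, 0.03, 0.03, 0.03, 0.03, 0.03, 0.03],
  "xyz": [
    [0, 0, 0],
    [0, 0, 0],
    [0, 0, 0],
    [0, 0, 0],
    [0, 0, 0],
    [0, 0, 0],
    [0, 0, 0],
    [0, 0, 0]
  ],
  "twist": [
    [0, 0, 0],
    [0, 0, 0],
    [0, 0, 0],
    [0, 0, 0],
    [0, 0, 0],
    [0, 0, 0],
    [0, 0, 0],
    [0, 0, 0]
  ]
}}

```text
clock: 12.15
position: [0.484, 0.0653, 0.0971]
tool_rot: [3.141, 0.001, 2.731]
force: [-3.3, 0.7, 11.8]
grip_width: 0.0483
finger_force: 39.1
```

>>> {"fn": "apply_moves", "kwargs": {
  "claw": [0.03, 0.03, 0.03, 0.03, 0.03, 0.03, 0.03, 0.03, 0.03, 0.03, 0.03, 0.03, 0.03, 0.03, 0.03, 0.03, 0.03, 0.03],
  "xyz": [
    [0, 0, -0.01],
    [0, 0, -0.02],
    [0, 0, -0.03],
    [0, 0, -0.03],
    [0, 0, -0.02],
    [-0.001, 0.023, 0],
    [-0.001, 0.023, 0],
    [-0.001, 0.023, 0],
    [-0.001, 0.023, 0],
    [-0.001, 0.023, 0],
    [-0.001, 0.023, 0],
    [-0.001, 0.023, 0],
    [-0.001, 0.023, 0],
    [-0.001, 0.023, 0],
    [-0.002, 0.026, 0],
    [0, 0, 0.03],
    [0, 0, 0.03],
    [0, 0, 0]
  ],
  "twist": [
    [0, 0, 0],
    [0, 0, 0],
    [0, 0, 0],
    [0, 0, 0],
    [0, 0, 0],
    [0, 0, 0],
    [0, 0, 0],
    [0, 0, 0],
    [0, 0, 0],
    [0, 0, 0],
    [0, 0, 0],
    [0, 0, 0],
    [0, 0, 0],
    [0, 0, 0],
    [0, 0, 0],
    [0, 0, 0],
    [0, 0, 0],
    [0, 0, 0]
  ]
}}

```text
clock: 13.95
position: [0.585, 0.2737, 0.1436]
tool_rot: [-3.137, -0.003, 2.731]
force: [-0.2, 0.1, 0.2]
grip_width: 0.0482
finger_force: 41.5
```

>>> {"fn": "apply_moves", "kwargs": {
  "claw": [0.03, 0.03, 0.03, 0.03, 0.03, 0.03, 0.03, 0.03, 0.065, 0.065, 0.065, 0.065, 0.065, 0.07],
  "xyz": [
    [0, 0, 0.04],
    [0, 0, 0.04],
    [0, 0, 0.03],
    [0, 0, 0.011],
    [0, 0, 0.005],
    [0, 0, 0.003],
    [0, 0, 0.001],
    [0, 0, 0],
    [0, 0, 0],
    [0, 0, 0],
    [0, 0, 0],
    [0, 0, -0.02],
    [0, 0, -0.05],
    [0, 0, -0.05]
  ],
  "twist": [
    [0, 0, 0],
    [0, 0, 0],
    [0, 0, 0],
    [0, 0, 0],
    [0, 0, 0],
    [0, 0, 0],
    [0, 0, 0],
    [0, 0, 0],
    [0, 0, 0],
    [0, 0, 0],
    [0, 0, 0],
    [0, 0, 0],
    [0, 0, 0],
    [0, 0, 0]
  ]
}}

```text
clock: 15.35
position: [0.5861, 0.2735, 0.1371]
tool_rot: [-3.139, -0.001, 2.73]
force: [-0.0, 0.4, 0.1]
grip_width: 0.07
finger_force: 0.0
```

```bash
python3 - <<'E'
from h import *
f=save('side','s3'); a=f['img'][80:200,200:360,::-1]; b=f['img'][180:300,255:415,::-1]
cv2.imwrite('pics/s3c.png',np.hstack([cv2.resize(i,(400,300),interpolation=cv2.INTER_CUBIC) for i in(a,b)]))
print(bot.find_in('side','spacer_mid'))
# fin ends from top crop t2 (px): right crop scale 3.636 origin 255,165
z=np.load('pics/t2.npz');k=z['k'];t=dict(view=z['view'],vfov=k[0],cx=k[1],cy=k[2])
u=lambda x,y:(255+(x-400)/3.636,165+y/3.636)
for n,x,y,zz in(('fin lo',570,242,.126),('fin hi',598,170,.126),('far end L',619,35,.09),('far end R',682,58,.09),('stud',523,343,.137),('rim L',473,185,.082),('rim R',731,185,.082)): print(n,pix(t,*u(x,y),zz).round(4))
print('spread', proj(t,[.575,.025,.126]))
E
```

```text
[{'position': [0.5824, 0.2621, 0.0268], 'score': 0.62}, {'position': [0.5606, -0.0001, 0.0155], 'score': 0.2}]
fin lo [0.5488 0.0338 0.126 ]
fin hi [0.5959 0.015  0.126 ]
far end L [ 0.6947 -0.      0.09  ]
far end R [ 0.6782 -0.0424  0.09  ]
stud [0.4827 0.0642 0.137 ]
rim L [0.5946 0.0999 0.082 ]
rim R [ 0.592  -0.0741  0.082 ]
spread (np.float64(305.3466389800264), np.float64(220.54261416760724))
```

View pics/s3c.png

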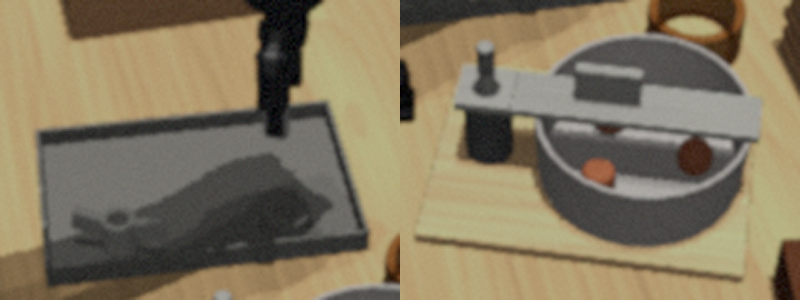

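Nut at (118,225) and spacer at (290,205) are both in the tray, and the bracket is free for pickup.

>>> {"fn": "apply_moves", "kwargs": {
  "claw": [0.07, 0.07, 0.07, 0.07, 0.07, 0.07, 0.07, 0.07, 0.07, 0.07, 0.07, 0.07, 0.07, 0.07, 0.07, 0.07, 0.07, 0.07, 0.07],
  "xyz": [
    [0, 0, -0.04],
    [0, 0, -0.03],
    [-0.0087, -0.0232, 0],
    [-0.0087, -0.0232, 0],
    [-0.0087, -0.0232, 0],
    [-0.0087, -0.0232, 0],
    [-0.0087, -0.0232, 0],
    [-0.0087, -0.0232, 0],
    [-0.0087, -0.0232, 0],
    [-0.0087, -0.0232, 0],
    [-0.0087, -0.0232, 0],
    [-0.0087, -0.0232, 0],
    [0, 0, 0],
    [0, 0, 0.03],
    [0, 0, 0.03],
    [0, 0, 0.025],
    [0, 0, 0.01],
    [0, 0, 0],
    [0, 0, 0]
  ],
  "twist": [
    [0, 0, 0],
    [0, 0, 0],
    [0, 0, 0],
    [0, 0, 0],
    [0, 0, 0],
    [0, 0, 0],
    [0, 0, 0],
    [0, 0, 0],
    [0, 0, 0],
    [0, 0, 0],
    [0, 0, 0],
    [0, 0, 0],
    [0, 0, -0.013],
    [0, 0, 0],
    [0, 0, 0],
    [0, 0, 0],
    [0, 0, 0],
    [0, 0, 0],
    [0, 0, 0]
  ]
}}

```text
clock: 17.35
position: [0.5744, 0.027, 0.1122]
tool_rot: [3.141, 0.001, 2.744]
force: [0.6, 0.1, 0.9]
grip_width: 0.07
finger_force: 0.0
```

```bash
python3 -c "
from h import *
go(.5735,.0255,2.744)"
```

```text
tool x,y 0.0003 -0.0017 z now 0.1122 twist z -0.0002
```

Lower 15 mm more and close, then lift and check.

>>> {"fn": "apply_moves", "kwargs": {
  "claw": [0.07, 0.07, 0.0, 0.0, 0.0, 0.0, 0.0, 0.0, 0.0, 0.0, 0.0, 0.0],
  "xyz": [
    [0, -0.0015, 0.01],
    [0, 0, 0.005],
    [0, 0, 0],
    [0, 0, 0],
    [0, 0, 0],
    [0, 0, 0],
    [0, 0, 0],
    [0, 0, 0],
    [0, 0, 0],
    [0, 0, 0],
    [0, 0, 0],
    [0, 0, 0]
  ],
  "twist": [
    [0, 0, 0],
    [0, 0, 0],
    [0, 0, 0],
    [0, 0, 0],
    [0, 0, 0],
    [0, 0, 0],
    [0, 0, 0],
    [0, 0, 0],
    [0, 0, 0],
    [0, 0, 0],
    [0, 0, 0],
    [0, 0, 0]
  ],
  "force": 80
}}

```text
clock: 18.55
position: [0.5736, 0.0256, 0.0967]
tool_rot: [3.141, 0.0, 2.744]
force: [-1.5, 0.7, 5.3]
grip_width: 0.009
finger_force: 78.1
```

>>> {"fn": "apply_moves", "kwargs": {
  "claw": [0, 0, 0, 0, 0, 0, 0, 0, 0],
  "xyz": [
    [0, 0, -0.005],
    [0, 0, -0.01],
    [0, 0, -0.015],
    [0, 0, -0.02],
    [0, 0, -0.02],
    [0, 0, -0.02],
    [0, 0, -0.02],
    [0, 0, 0],
    [0, 0, 0]
  ],
  "twist": [
    [0, 0, 0],
    [0, 0, 0],
    [0, 0, 0],
    [0, 0, 0],
    [0, 0, 0],
    [0, 0, 0],
    [0, 0, 0],
    [0, 0, 0],
    [0, 0, 0]
  ]
}}

```text
clock: 19.45
position: [0.5733, 0.0256, 0.2066]
tool_rot: [3.141, 0.001, 2.744]
force: [-0.0, -0.5, -2.4]
grip_width: 0.009
finger_force: 78.0
```

```bash
python3 - <<'E'
from h import *
f=save('side','s4'); crop(f,'s4c',200,70,440,290,2.2)
# tray local (0,45), yaw -3.8deg
a=np.radians(-3.8); x=.511-.045*np.sin(a); y=.338+.045*np.cos(a); print(x,y)
go(x,y,np.pi+a)
E
```

```text
0.513982325518 0.3829010660731423
tool x,y 0.1929 0.3066 z now 0.206 twist z -0.3315
```

View pics/s4c.png

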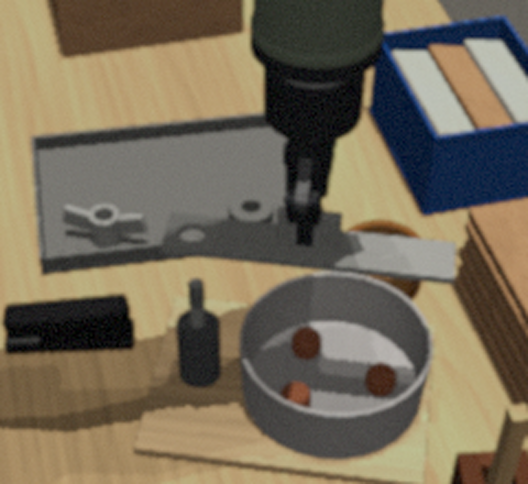

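The bracket hangs level at (300,240) in the crop, clear of the stud. The nut (103,215) and spacer (250,207) lie in the tray, and three old beads are in the pot.

>>> {"fn": "apply_moves", "kwargs": {
  "claw": [0, 0, 0, 0, 0, 0, 0, 0, 0, 0, 0, 0, 0, 0, 0, 0, 0, 0, 0, 0],
  "xyz": [
    [0.0129, 0.0204, 0],
    [0.0129, 0.0204, 0],
    [0.0129, 0.0204, 0],
    [0.0129, 0.0204, 0],
    [0.0129, 0.0204, 0],
    [0.0129, 0.0204, 0],
    [0.0129, 0.0204, 0],
    [0.0129, 0.0204, 0],
    [0.0129, 0.0204, 0],
    [0.0129, 0.0204, 0],
    [0.0129, 0.0204, 0],
    [0.0129, 0.0204, 0],
    [0.0129, 0.0204, 0],
    [0.0129, 0.0204, 0],
    [0.0123, 0.021, 0],
    [0, 0, 0],
    [0, 0, 0],
    [0, 0, 0],
    [0, 0, 0],
    [0, 0, 0]
  ],
  "twist": [
    [0, 0, 0],
    [0, 0, 0],
    [0, 0, 0],
    [0, 0, 0],
    [0, 0, 0],
    [0, 0, 0],
    [0, 0, 0],
    [0, 0, 0],
    [0, 0, 0],
    [0, 0, 0],
    [0, 0, 0],
    [0, 0, 0],
    [0, 0, 0],
    [0, 0, 0],
    [0, 0, 0],
    [0, 0, -0.11],
    [0, 0, -0.11],
    [0, 0, -0.11],
    [0, 0, 0],
    [0, 0, 0]
  ]
}}

```text
clock: 21.5
position: [0.5142, 0.3826, 0.2056]
tool_rot: [-3.141, -0.001, 3.07]
force: [0.1, -0.1, -1.7]
grip_width: 0.0085
finger_force: 78.2
```

>>> {"fn": "apply_moves", "kwargs": {
  "claw": [0, 0, 0, 0, 0, 0, 0, 0, 0, 0],
  "xyz": [
    [0, 0, 0.03],
    [0, 0, 0.04],
    [0, 0, 0.04],
    [0, 0, 0.03],
    [0, 0, 0.02],
    [0, 0, 0.012],
    [0, 0, 0.006],
    [0, 0, 0.004],
    [0, 0, 0.002],
    [0, 0, 0]
  ],
  "twist": [
    [0, 0, 0],
    [0, 0, 0],
    [0, 0, 0],
    [0, 0, 0],
    [0, 0, 0],
    [0, 0, 0],
    [0, 0, 0],
    [0, 0, 0],
    [0, 0, 0],
    [0, 0, 0]
  ]
}}

```text
clock: 22.5
position: [0.5146, 0.3831, 0.0228]
tool_rot: [3.141, 0.001, 3.073]
force: [-0.3, 0.3, -2.4]
grip_width: 0.0085
finger_force: 78.3
```

>>> {"fn": "apply_moves", "kwargs": {
  "claw": [0, 0, 0, 0.04, 0.04, 0.04, 0.04, 0.05, 0.05, 0.05, 0.05, 0.06],
  "xyz": [
    [0, 0, 0.0015],
    [0, 0, 0.0015],
    [0, 0, 0],
    [0, 0, 0],
    [0, 0, 0],
    [0, 0, 0],
    [0, 0, 0],
    [0, 0, -0.02],
    [0, 0, -0.04],
    [0, 0, -0.05],
    [0, 0, -0.05],
    [0, 0, -0.04]
  ],
  "twist": [
    [0, 0, 0],
    [0, 0, 0],
    [0, 0, 0],
    [0, 0, 0],
    [0, 0, 0],
    [0, 0, 0],
    [0, 0, 0],
    [0, 0, 0],
    [0, 0, 0],
    [0, 0, 0],
    [0, 0, 0],
    [0, 0, 0]
  ]
}}

```text
clock: 23.7
position: [0.5146, 0.383, 0.2224]
tool_rot: [3.14, 0.001, 3.074]
force: [-0.0, -0.6, -1.1]
grip_width: 0.0598
finger_force: 0.0
```

```bash
python3 - <<'E'
from h import *
f=save('side','s5'); a=f['img'][80:230,190:390,::-1]; b=f['img'][330:480,260:460,::-1]
cv2.imwrite('pics/s5c.png',np.hstack([cv2.resize(i,(400,300),interpolation=cv2.INTER_CUBIC) for i in(a,b)]))
g=save('top','t5')
for F,n in((f,'side'),(g,'top')):
    h=cv2.cvtColor(F['img'],cv2.COLOR_RGB2HSV).astype(int); im=F['img'].astype(int)
    sl=(slice(330,480),slice(260,460)) if n=='side' else (slice(195,305),slice(390,495))
    roi=im[sl]; med=np.median(roi.reshape(-1,3),0); m=((roi[...,0]-roi[...,1])-(med[0]-med[1])>22).astype(np.uint8)
    nn,_,st,ce=cv2.connectedComponentsWithStats(m)
    for i in range(1,nn):
        if st[i,4]>15:
            u,v=ce[i]+[sl[1].start,sl[0].start]; print(n,st[i,4],u.round(1),v.round(1),pix(F,u,v,.024 if n=='top' else .018).round(4))
E
```

```text
side 131 364.4 427.9 [ 0.5146 -0.367   0.018 ]
```

View pics/s5c.png

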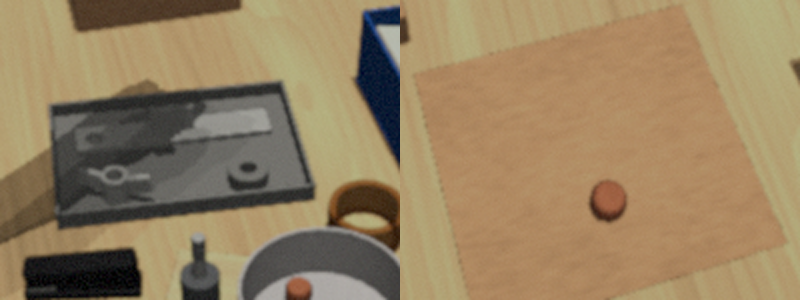

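The bracket lies flat in the tray with the nut and spacer. The bead was knocked aside and now stands upright at side pixel (364,428), about (0.515,-0.367).

>>> {"fn": "apply_moves", "kwargs": {
  "claw": [0.07, 0.07, 0.07, 0.07, 0.07, 0.07, 0.07, 0.07, 0.07, 0.07, 0.07, 0.07],
  "xyz": [
    [0, 0, 0],
    [0, 0, 0],
    [0, 0, 0],
    [0, 0, 0],
    [0, 0, 0],
    [0, 0, 0],
    [0, 0, 0],
    [0, 0, 0],
    [0, 0, 0],
    [0, 0, 0],
    [0, 0, 0],
    [0, 0, 0]
  ],
  "twist": [
    [0, 0, 0.125],
    [0, 0, 0.125],
    [0, 0, 0.125],
    [0, 0, 0.125],
    [0, 0, 0.125],
    [0, 0, 0.125],
    [0, 0, 0.125],
    [0, 0, 0.125],
    [0, 0, 0.125],
    [0, 0, 0.125],
    [0, 0, 0.125],
    [0, 0, 0.125]
  ]
}}

```text
clock: 25.0
position: [0.5142, 0.3828, 0.219]
tool_rot: [-3.141, 0.0, 1.569]
force: [-0.4, 1.3, -0.4]
grip_width: 0.0702
finger_force: 0.0
```

>>> {"fn": "apply_moves", "kwargs": {
  "claw": [0.07, 0.07, 0.07, 0.07, 0.07, 0.07, 0.07, 0.07, 0.07, 0.07, 0.07, 0.07, 0.07, 0.07, 0.07, 0.07, 0.07, 0.07, 0.07, 0.07],
  "xyz": [
    [-0.039, 0, 0],
    [-0.039, 0, 0],
    [-0.039, 0, 0],
    [-0.039, 0, 0],
    [-0.039, 0, 0],
    [-0.039, 0, 0],
    [-0.039, 0, 0],
    [-0.039, 0, 0],
    [-0.039, 0, 0],
    [-0.039, 0, 0],
    [-0.039, 0, 0],
    [-0.039, 0, 0],
    [-0.039, 0, 0],
    [-0.039, 0, 0],
    [-0.039, 0, 0],
    [-0.039, 0, 0],
    [-0.039, 0, 0],
    [-0.039, 0, 0],
    [0, 0, 0],
    [0, 0, 0]
  ],
  "twist": [
    [0, 0, 0],
    [0, 0, 0],
    [0, 0, 0],
    [0, 0, 0],
    [0, 0, 0],
    [0, 0, 0],
    [0, 0, 0],
    [0, 0, 0],
    [0, 0, 0],
    [0, 0, 0],
    [0, 0, 0],
    [0, 0, 0],
    [0, 0, 0],
    [0, 0, 0],
    [0, 0, 0],
    [0, 0, 0],
    [0, 0, 0],
    [0, 0, 0],
    [0, 0, 0],
    [0, 0, 0]
  ]
}}

```text
clock: 27.0
position: [0.5159, -0.3198, 0.2188]
tool_rot: [-3.141, -0.0, 1.572]
force: [0.5, 0.4, 0.9]
grip_width: 0.07
finger_force: 0.0
```

```bash
python3 - <<'E'
from h import *
f=save('side','s6'); g=save('top','t6')
for F,n in((f,'side'),(g,'top')):
    sl=(slice(330,480),slice(260,460)) if n=='side' else (slice(195,305),slice(390,495))
    roi=F['img'].astype(int)[sl]; q=roi[...,0]-roi[...,1]; med=np.median(q); m=(q-med>(22 if n=='side' else 12)).astype(np.uint8)
    nn,_,st,ce=cv2.connectedComponentsWithStats(m)
    for i in range(1,nn):
        if st[i,4]>10:
            u,v=ce[i]+[sl[1].start,sl[0].start]; print(n,st[i,4],u.round(1),v.round(1),pix(F,u,v,.024 if n=='top' else .018).round(4))
    for nm in('bead_a_mid',): print([(np.round(d['position'],3).tolist(),round(d['score'],2)) for d in bot.find_in(n,nm)])
    print([(np.round(d['position'],3).tolist(),round(d['score'],2)) for d in bot.find_in(n,'stick_grip')],[(np.round(d['position'],3).tolist(),round(d['score'],2)) for d in bot.find_in(n,'holder')])
go(.515,-.367)
a=f['img'][200:330,370:480,::-1];b=g['img'][150:215,340:395,::-1]
cv2.imwrite('pics/h6.png',np.hstack([cv2.resize(i,(390,460),interpolation=cv2.INTER_CUBIC) for i in(a,b)]))
E
```

```text
side 174 364.3 428.3 [ 0.5143 -0.3676  0.018 ]
[([0.37, 0.143, 0.036], 0.47)]
[([0.7, -0.157, 0.11], 0.83), ([0.717, -0.18, 0.051], 0.49)] [([0.715, -0.182, 0.051], 0.96)]
top 2511 430.1 220.6 [ 0.5863 -0.293   0.024 ]
top 84 417.5 292.0 [ 0.4045 -0.2535  0.024 ]
[([0.692, -0.155, 0.115], 0.7), ([0.558, 0.031, 0.019], 0.21)]
[([0.693, -0.151, 0.115], 0.56)] [([0.693, -0.144, 0.058], 0.72)]
tool x,y -0.0485 -0.0018 z now 0.2194 twist z None
```

View pics/h6.png

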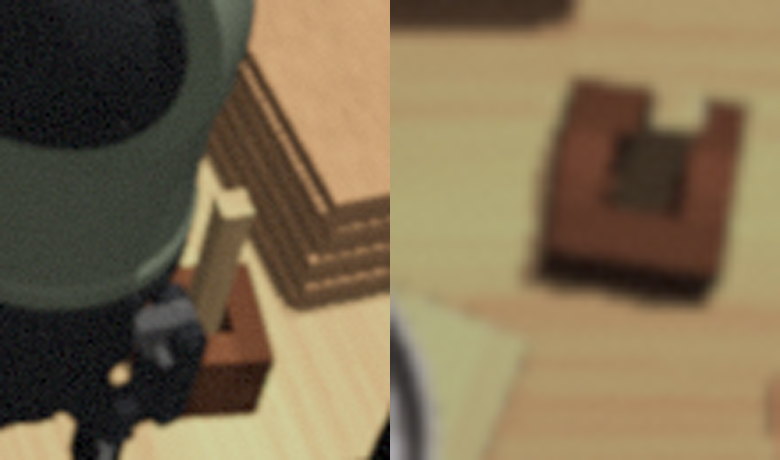

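The side crop shows the stick leaning slightly at (220,250) in the holder; its top in the top crop is at (678,110). Next I pick up the bead.

>>> {"fn": "apply_moves", "kwargs": {
  "claw": [0.07, 0.07, 0.07, 0.07, 0.07, 0.07, 0.07, 0.07, 0.07, 0.07],
  "xyz": [
    [-0.024, -0.001, 0],
    [-0.024, -0.001, 0],
    [0, 0, 0.04],
    [0, 0, 0.05],
    [0, 0, 0.05],
    [0, 0, 0.04],
    [0, 0, 0.02],
    [0, 0, 0.013],
    [0, 0, 0],
    [0, 0, 0]
  ],
  "twist": [
    [0, 0, 0],
    [0, 0, 0],
    [0, 0, 0],
    [0, 0, 0],
    [0, 0, 0],
    [0, 0, 0],
    [0, 0, 0],
    [0, 0, 0],
    [0, 0, 0],
    [0, 0, 0]
  ]
}}

```text
clock: 28.4
position: [0.5151, -0.3675, 0.0074]
tool_rot: [3.141, 0.001, 1.574]
force: [-0.7, -0.2, 0.0]
grip_width: 0.0703
finger_force: 0.0
```

>>> {"fn": "apply_moves", "kwargs": {
  "claw": [0.01, 0.01, 0.01, 0.01, 0.01, 0.01, 0.01, 0.01, 0.01, 0.01],
  "xyz": [
    [0, 0, 0],
    [0, 0, 0],
    [0, 0, 0],
    [0, 0, 0],
    [0, 0, 0],
    [0, 0, 0],
    [0, 0, 0],
    [0, 0, 0],
    [0, 0, 0],
    [0, 0, 0]
  ],
  "twist": [
    [0, 0, 0],
    [0, 0, 0],
    [0, 0, 0],
    [0, 0, 0],
    [0, 0, 0],
    [0, 0, 0],
    [0, 0, 0],
    [0, 0, 0],
    [0, 0, 0],
    [0, 0, 0]
  ],
  "force": 30
}}

```text
clock: 29.4
position: [0.515, -0.3673, 0.0073]
tool_rot: [3.14, 0.0, 1.574]
force: [-2.2, 0.9, 10.3]
grip_width: 0.0287
finger_force: 28.9
```

>>> {"fn": "apply_moves", "kwargs": {
  "claw": [0.01, 0.01, 0.01, 0.01, 0.01, 0.01, 0.01, 0.01, 0.01, 0.01, 0.01, 0.01, 0.01, 0.01, 0.01, 0.01, 0.01, 0.01, 0.01],
  "xyz": [
    [0, 0, -0.02],
    [0, 0, -0.04],
    [0, 0, -0.05],
    [0, 0, -0.05],
    [0, 0, -0.02],
    [0.0318, 0.0073, 0],
    [0.0318, 0.0073, 0],
    [0.0318, 0.0073, 0],
    [0.0318, 0.0073, 0],
    [0.0318, 0.0073, 0],
    [0.0318, 0.0073, 0],
    [0.0318, 0.0073, 0],
    [0.0318, 0.0073, 0],
    [0.0318, 0.0073, 0],
    [0.0318, 0.0073, 0],
    [0.0318, 0.0073, 0],
    [0.0318, 0.0073, 0],
    [0, 0, 0],
    [0, 0, 0]
  ],
  "twist": [
    [0, 0, 0],
    [0, 0, 0],
    [0, 0, 0],
    [0, 0, 0],
    [0, 0, 0],
    [0, 0, 0],
    [0, 0, 0],
    [0, 0, 0],
    [0, 0, 0],
    [0, 0, 0],
    [0, 0, 0],
    [0, 0, 0],
    [0, 0, 0],
    [0, 0, 0],
    [0, 0, 0],
    [0, 0, 0],
    [0, 0, 0],
    [0, 0, 0],
    [0, 0, 0]
  ]
}}

```text
clock: 31.3
position: [0.601, 0.0152, 0.1865]
tool_rot: [3.141, 0.0, 1.575]
force: [-0.3, 0.1, -0.4]
grip_width: 0.0284
finger_force: 30.0
```

```bash
python3 - <<'E'
from h import *
def ld(n):
    z=np.load(f'pics/{n}.npz');k=z['k'];return dict(view=z['view'],vfov=k[0],cx=k[1],cy=k[2])
t=ld('t2'); s=ld('s4')
for n,F,u,v in(('1t',t,291.9,220.8),('2t',t,318,232.1)): print(n,pix(F,u,v,.041).round(3))
for u,v in((338.6,225.9),(372.7,242.7),(334.5,249.5)): print('s',pix(s,u,v,.031).round(3))
t=ld('t6'); print('stick top',pix(t,380.6,165.5,.150).round(4))
# corners of crop right -> holder top
for x,y in((572,80),(745,105),(712,278),(545,255)): print('hold',pix(t,340+(x-390)/7.09,150+y/7.08,.055).round(4))
print('pot',pix(ld('t2'),255+(602-400)/3.636,165+176/3.636,.082).round(4))
go(.601,.014)
E
```

```text
1t [0.588 0.061 0.041]
2t [ 0.558 -0.005  0.041]
s [0.591 0.06  0.031]
s [ 0.648 -0.003  0.031]
s [ 0.565 -0.001  0.031]
stick top [ 0.6996 -0.154   0.15  ]
hold [ 0.7362 -0.1287  0.055 ]
hold [ 0.7261 -0.1904  0.055 ]
hold [ 0.6631 -0.1766  0.055 ]
hold [ 0.6723 -0.1174  0.055 ]
pot [0.5995 0.0128 0.082 ]
tool x,y -0.0012 0.0 z now 0.1865 twist z None
```

>>> {"fn": "apply_moves", "kwargs": {
  "claw": [0.01, 0.01, 0.01, 0.01, 0.01, 0.01, 0.01, 0.01, 0.01, 0.01, 0.01],
  "xyz": [
    [-0.027, 0, 0],
    [-0.026, 0, 0],
    [0, 0, 0],
    [0, 0, 0.03],
    [0, 0, 0.04],
    [0, 0, 0.04],
    [0, 0, 0.03],
    [0, 0, 0.013],
    [0, 0, 0.007],
    [0, 0, 0],
    [0, 0, 0]
  ],
  "twist": [
    [0, 0, 0],
    [0, 0, 0],
    [0, 0, 0],
    [0, 0, 0],
    [0, 0, 0],
    [0, 0, 0],
    [0, 0, 0],
    [0, 0, 0],
    [0, 0, 0],
    [0, 0, 0],
    [0, 0, 0]
  ]
}}

```text
clock: 32.4
position: [0.6019, -0.0384, 0.0276]
tool_rot: [3.14, 0.0, 1.574]
force: [0.2, -0.4, -0.3]
grip_width: 0.0285
finger_force: 30.0
```

>>> {"fn": "apply_moves", "kwargs": {
  "claw": [0.01, 0.048, 0.048, 0.048, 0.048, 0.048, 0.048, 0.048, 0.048, 0.048],
  "xyz": [
    [0, 0, 0.001],
    [0, 0, 0],
    [0, 0, 0],
    [0, 0, 0],
    [0, 0, -0.015],
    [0, 0, -0.04],
    [0, 0, -0.05],
    [0, 0, -0.05],
    [0, 0, -0.04],
    [0, 0, 0]
  ],
  "twist": [
    [0, 0, 0],
    [0, 0, 0],
    [0, 0, 0],
    [0, 0, 0],
    [0, 0, 0],
    [0, 0, 0],
    [0, 0, 0],
    [0, 0, 0],
    [0, 0, 0],
    [0, 0, 0]
  ]
}}

```text
clock: 33.4
position: [0.6031, -0.0389, 0.2264]
tool_rot: [3.134, -0.001, 1.573]
force: [0.7, 0.2, -0.4]
grip_width: 0.0484
finger_force: 0.0
```

```bash
python3 - <<'E'
from h import *
f=save('side','s7')
a=cv2.imread('pics/side0.png')[245:325,395:455];b=cv2.imread('pics/top0.png')[150:200,355:395]; c=f['img'][180:290,300:400,::-1]
cv2.imwrite('pics/h7.png',np.hstack([cv2.resize(a,(300,400),interpolation=cv2.INTER_CUBIC),cv2.resize(b,(240,300),interpolation=cv2.INTER_CUBIC).__class__(0) if 0 else cv2.copyMakeBorder(cv2.resize(b,(240,300),interpolation=cv2.INTER_CUBIC),0,100,0,0,0),cv2.resize(c,(260,400),interpolation=cv2.INTER_CUBIC)]))
E
```

```text
(no output)
```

View pics/h7.png

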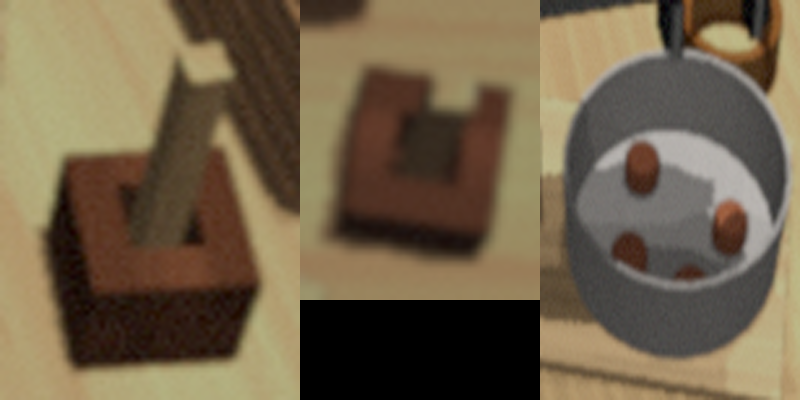

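```bash
python3 - <<'E'
from h import *
def ld(n):
    z=np.load(f'pics/{n}.npz');k=z['k'];return dict(view=z['view'],vfov=k[0],cx=k[1],cy=k[2])
t=ld('top0'); s=ld('side0')
P=np.array([pix(s,395+x/5,245+y/5,.149)[:2] for x,y in((178,52),(222,42),(234,78),(190,86))]); print('side top quad',P.round(4),P.mean(0))
print('edges',[np.degrees(np.arctan2(*(P[(i+1)%4]-P[i])[::-1])).round(1) for i in range(4)],[np.linalg.norm(P[(i+1)%4]-P[i]).round(4) for i in range(4)])
H=np.array([pix(s,395+x/5,245+y/5,.055)[:2] for x,y in((65,157),(220,150),(257,282),(97,294))]); print('holder',H.round(4),H.mean(0),[np.degrees(np.arctan2(*(H[(i+1)%4]-H[i])[::-1])).round(1) for i in range(4)])
H=np.array([pix(t,355+(x-300)/6,150+y/6,.055)[:2] for x,y in((368,70),(508,90),(485,228),(345,208))]); print('holder t',H.round(4),H.mean(0))
print('stick base side', pix(s,395+160/5,245+245/5,.055))
go(.699,-.155)
E
```

```text
side top quad [[ 0.6972 -0.1468]
 [ 0.7142 -0.1463]
 [ 0.7119 -0.1625]
 [ 0.6955 -0.1621]] [ 0.70470527 -0.15441621]
edges [np.float64(1.6), np.float64(-98.1), np.float64(178.6), np.float64(83.4)] [np.float64(0.017), np.float64(0.0163), np.float64(0.0164), np.float64(0.0154)]
holder [[ 0.6793 -0.1189]
 [ 0.7391 -0.1303]
 [ 0.7284 -0.1906]
 [ 0.6683 -0.1812]] [ 0.70377023 -0.15524569] [np.float64(-10.7), np.float64(-100.0), np.float64(171.1), np.float64(80.0)]
holder t [[ 0.7352 -0.1303]
 [ 0.7257 -0.1894]
 [ 0.6663 -0.1778]
 [ 0.6757 -0.1191]] [ 0.7007242  -0.15413428]
stick base side [ 0.69948317 -0.16627413  0.055     ]
tool x,y -0.1169 0.0965 z now 0.2237 twist z None
```

Four beads show in the pot crop: (640,168), (730,228), (630,252) and (690,272). The stick stands in the holder at about (0.703,-0.154), with its sides turned about -4 to -9°.

>>> {"fn": "apply_moves", "kwargs": {
  "claw": [0.07, 0.07, 0.07, 0.07, 0.07, 0.07, 0.07, 0.07, 0.07, 0.07, 0.07, 0.07, 0.07],
  "xyz": [
    [-0.0233, 0.0201, 0],
    [-0.0233, 0.0201, 0],
    [-0.0233, 0.0201, 0],
    [-0.0233, 0.0201, 0],
    [-0.0233, 0.0201, 0],
    [0, 0, 0],
    [0, 0, 0],
    [0, 0, 0.03],
    [0, 0, 0.03],
    [0, 0, 0.03],
    [0, 0, 0.02],
    [0, 0, 0.013],
    [0, 0, 0]
  ],
  "twist": [
    [0, 0, 0],
    [0, 0, 0],
    [0, 0, 0],
    [0, 0, 0],
    [0, 0, 0],
    [0, 0, 0.08],
    [0, 0, 0],
    [0, 0, 0],
    [0, 0, 0],
    [0, 0, 0],
    [0, 0, 0],
    [0, 0, 0],
    [0, 0, 0]
  ]
}}

```text
clock: 34.75
position: [0.7011, -0.1537, 0.0957]
tool_rot: [-3.139, -0.0, 1.495]
force: [-0.2, 0.2, -1.0]
grip_width: 0.0696
finger_force: 0.0
```

>>> {"fn": "apply_moves", "kwargs": {
  "claw": [0.005, 0.005, 0.005, 0.005, 0.005, 0.005, 0.005, 0.005, 0.005, 0.005, 0.005],
  "xyz": [
    [0, 0, 0],
    [0, 0, 0],
    [0, 0, 0],
    [0, 0, 0],
    [0, 0, 0],
    [0, 0, 0],
    [0, 0, 0],
    [0, 0, 0],
    [0, 0, 0],
    [0, 0, 0],
    [0, 0, 0]
  ],
  "twist": [
    [0, 0, 0],
    [0, 0, 0],
    [0, 0, 0],
    [0, 0, 0],
    [0, 0, 0],
    [0, 0, 0],
    [0, 0, 0],
    [0, 0, 0],
    [0, 0, 0],
    [0, 0, 0],
    [0, 0, 0]
  ],
  "force": 80
}}

```text
clock: 35.85
position: [0.7024, -0.1546, 0.0983]
tool_rot: [3.14, 0.0, 1.494]
force: [-1.0, 0.5, 5.8]
grip_width: 0.0149
finger_force: 77.8
```

>>> {"fn": "apply_moves", "kwargs": {
  "claw": [0.005, 0.005, 0.005, 0.005, 0.005, 0.005, 0.005, 0.005],
  "xyz": [
    [0, 0, -0.01],
    [0, 0, -0.02],
    [0, 0, -0.03],
    [0, 0, -0.03],
    [0, 0, -0.03],
    [0, 0, -0.02],
    [0, 0, 0],
    [0, 0, 0]
  ],
  "twist": [
    [0, 0, 0],
    [0, 0, 0],
    [0, 0, 0],
    [0, 0, 0],
    [0, 0, 0],
    [0, 0, 0],
    [0, 0, 0],
    [0, 0, 0]
  ]
}}

```text
clock: 36.65
position: [0.702, -0.1544, 0.2378]
tool_rot: [3.141, -0.0, 1.494]
force: [0.4, -0.0, -1.5]
grip_width: 0.0152
finger_force: 77.9
```

```bash
python3 - <<'E'
from h import *
f=save('side','s8'); crop(f,'s8c',330,110,530,330,2.5); p=bot.observe()['position']; print(p)
for z in(.02,-.0933): 
  u,v=proj(f,p+[0,0,z]); print('crop px expected axis at',z,(u-330)*2.5,(v-110)*2.5)
go(.601,.0135+.0)
E
```

```text
[ 0.70174228 -0.15427271  0.23697172]
crop px expected axis at 0.02 291.7210643222339 266.54802868929744
crop px expected axis at -0.0933 260.1626973140358 374.9785865759634
tool x,y 0.1595 -0.1134 z now 0.237 twist z None
```

View pics/s8c.png

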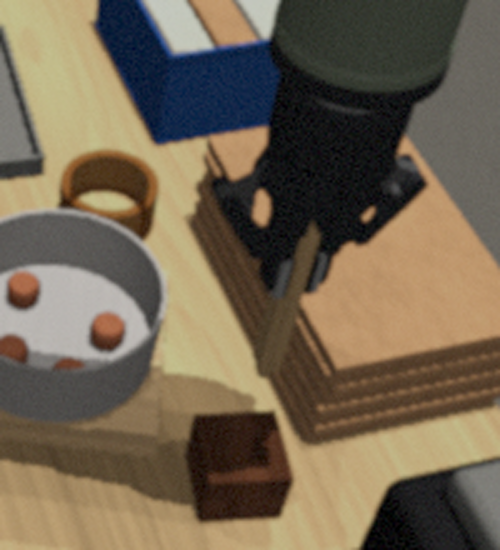

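The stick hangs nearly vertical, with its tip at (268,376), and the holder is empty.

>>> {"fn": "apply_moves", "kwargs": {
  "claw": [0.005, 0.005, 0.005, 0.005, 0.005, 0.005, 0.005, 0.005, 0.005, 0.005],
  "xyz": [
    [0.0235, -0.0106, 0],
    [0.0235, -0.0106, 0],
    [0.0235, -0.0106, 0],
    [0.0235, -0.0106, 0],
    [0.0235, -0.0106, 0],
    [0.0235, -0.0106, 0],
    [0.0235, -0.0106, 0],
    [0.0235, -0.0106, 0],
    [0, 0, 0],
    [0, 0, 0]
  ],
  "twist": [
    [0, 0, 0],
    [0, 0, 0],
    [0, 0, 0],
    [0, 0, 0],
    [0, 0, 0],
    [0, 0, 0],
    [0, 0, 0],
    [0, 0, 0],
    [0, 0, 0],
    [0, 0, 0]
  ]
}}

```text
clock: 37.7
position: [0.6316, 0.0399, 0.2367]
tool_rot: [-3.141, 0.0, 1.495]
force: [0.3, -0.3, -0.3]
grip_width: 0.0148
finger_force: 78.1
```

```bash
python3 - <<'E'
from h import *
f=save('side','s9'); crop(f,'s9c',280,110,440,290,3); p=bot.observe()['position']; print(p)
for z in(.02,-.0933): 
  u,v=proj(f,p+[0,0,z]); print('crop px expected axis at',z,(u-280)*3,(v-110)*3)
go(.601,.0135)
E
```

```text
[0.63179812 0.03900007 0.23684639]
crop px expected axis at 0.02 264.6177933743665 113.15747297461093
crop px expected axis at -0.0933 250.4012746986839 246.60581823404232
tool x,y -0.0278 -0.0287 z now 0.2368 twist z None
```

View pics/s9c.png

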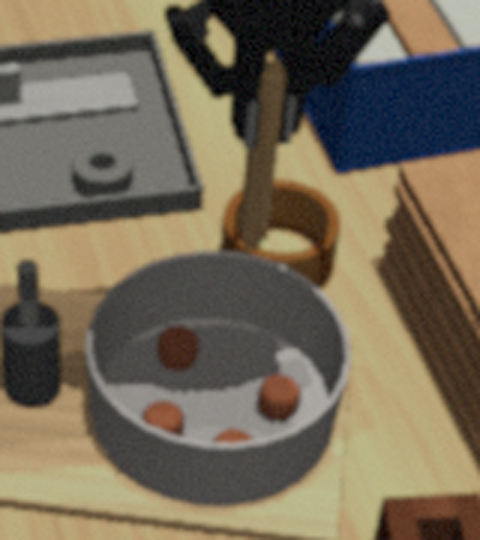

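Stick tip shows at (250,243), against (250,247) expected, so its length below the TCP is right. I'll lower it between the beads.

>>> {"fn": "apply_moves", "kwargs": {
  "claw": [0.005, 0.005, 0.005, 0.005, 0.005, 0.005, 0.005, 0.005],
  "xyz": [
    [0, 0, 0.03],
    [0, 0, 0.03],
    [0, 0, 0.03],
    [0, 0, 0.02],
    [0, 0, 0.008],
    [0, 0, 0.003],
    [0, 0, 0],
    [0, 0, 0]
  ],
  "twist": [
    [0, 0, 0],
    [0, 0, 0],
    [0, 0, 0],
    [0, 0, 0],
    [0, 0, 0],
    [0, 0, 0],
    [0, 0, 0],
    [0, 0, 0]
  ]
}}

```text
clock: 38.55
position: [0.6325, 0.0393, 0.1173]
tool_rot: [3.14, -0.0, 1.494]
force: [0.5, -0.5, 0.3]
grip_width: 0.0153
finger_force: 78.1
```

>>> {"fn": "apply_moves", "kwargs": {
  "claw": [0.005, 0.005, 0.005, 0.005, 0.005, 0.005, 0.005, 0.005, 0.005, 0.005, 0.005, 0.005, 0.005, 0.005, 0.005, 0.005, 0.005, 0.005, 0.005, 0.005],
  "xyz": [
    [-0.0101, 0.0074, 0.003],
    [-0.0119, 0.0039, 0],
    [-0.0125, 0, 0],
    [-0.0119, -0.0039, 0],
    [-0.0101, -0.0074, 0],
    [-0.0074, -0.0101, 0],
    [-0.0039, -0.0119, 0],
    [0, -0.0125, 0],
    [0.0039, -0.0119, 0],
    [0.0074, -0.0101, 0],
    [0.0101, -0.0074, 0],
    [0.0119, -0.0039, 0],
    [0.0125, 0, 0],
    [0.0119, 0.0039, 0],
    [0.0101, 0.0074, 0],
    [0.0074, 0.0101, 0],
    [0.0039, 0.0119, 0],
    [0, 0.0125, 0],
    [-0.0039, 0.0119, 0],
    [-0.0074, 0.0101, 0]
  ],
  "twist": [
    [0, 0, 0],
    [0, 0, 0],
    [0, 0, 0],
    [0, 0, 0],
    [0, 0, 0],
    [0, 0, 0],
    [0, 0, 0],
    [0, 0, 0],
    [0, 0, 0],
    [0, 0, 0],
    [0, 0, 0],
    [0, 0, 0],
    [0, 0, 0],
    [0, 0, 0],
    [0, 0, 0],
    [0, 0, 0],
    [0, 0, 0],
    [0, 0, 0],
    [0, 0, 0],
    [0, 0, 0]
  ]
}}

```text
clock: 40.55
position: [0.6333, 0.0397, 0.113]
tool_rot: [3.141, 0.0, 1.495]
force: [0.3, -0.3, -0.7]
grip_width: 0.0153
finger_force: 78.0
```

```bash
python3 - <<'E'
from h import *
f=save('side','s10'); crop(f,'s10c',280,150,420,290,3)
go(.601,.0135); print(bot.observe()['force'])
E
```

```text
tool x,y -0.0265 -0.0313 z now 0.1132 twist z None
[-2.14485563 -2.44829547 -1.02319858]
```

View pics/s10c.png

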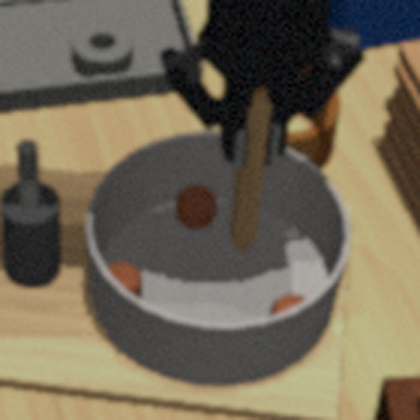

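The beads have moved: three are visible at (196,206), (122,280) and (290,305), and the stick is steady at (242,240). Two more rounds and a bit.

>>> {"fn": "apply_moves", "kwargs": {
  "claw": [0.005, 0.005, 0.005, 0.005, 0.005, 0.005, 0.005, 0.005, 0.005, 0.005, 0.005, 0.005, 0.005, 0.005, 0.005, 0.005, 0.005, 0.005, 0.005, 0.005],
  "xyz": [
    [-0.0101, 0.0074, 0],
    [-0.0119, 0.0039, 0],
    [-0.0125, 0, 0],
    [-0.0119, -0.0039, 0],
    [-0.0101, -0.0074, 0],
    [-0.0074, -0.0101, 0],
    [-0.0039, -0.0119, 0],
    [0, -0.0125, 0],
    [0.0039, -0.0119, 0],
    [0.0074, -0.0101, 0],
    [0.0101, -0.0074, 0],
    [0.0119, -0.0039, 0],
    [0.0125, 0, 0],
    [0.0119, 0.0039, 0],
    [0.0101, 0.0074, 0],
    [0.0074, 0.0101, 0],
    [0.0039, 0.0119, 0],
    [0, 0.0125, 0],
    [-0.0039, 0.0119, 0],
    [-0.0074, 0.0101, 0]
  ],
  "twist": [
    [0, 0, 0],
    [0, 0, 0],
    [0, 0, 0],
    [0, 0, 0],
    [0, 0, 0],
    [0, 0, 0],
    [0, 0, 0],
    [0, 0, 0],
    [0, 0, 0],
    [0, 0, 0],
    [0, 0, 0],
    [0, 0, 0],
    [0, 0, 0],
    [0, 0, 0],
    [0, 0, 0],
    [0, 0, 0],
    [0, 0, 0],
    [0, 0, 0],
    [0, 0, 0],
    [0, 0, 0]
  ]
}}

```text
clock: 42.6
position: [0.6333, 0.0397, 0.113]
tool_rot: [3.141, 0.0, 1.495]
force: [0.3, 0.8, -0.5]
grip_width: 0.0152
finger_force: 78.0
```

>>> {"fn": "apply_moves", "kwargs": {
  "claw": [0.005, 0.005, 0.005, 0.005, 0.005, 0.005, 0.005, 0.005, 0.005, 0.005, 0.005, 0.005, 0.005, 0.005, 0.005, 0.005, 0.005, 0.005, 0.005, 0.005],
  "xyz": [
    [-0.0101, 0.0074, 0],
    [-0.0119, 0.0039, 0],
    [-0.0125, 0, 0],
    [-0.0119, -0.0039, 0],
    [-0.0101, -0.0074, 0],
    [-0.0074, -0.0101, 0],
    [-0.0039, -0.0119, 0],
    [0, -0.0125, 0],
    [0.0039, -0.0119, 0],
    [0.0074, -0.0101, 0],
    [0.0101, -0.0074, 0],
    [0.0119, -0.0039, 0],
    [0.0125, 0, 0],
    [0.0119, 0.0039, 0],
    [0.0101, 0.0074, 0],
    [0.0074, 0.0101, 0],
    [0.0039, 0.0119, 0],
    [0, 0.0125, 0],
    [-0.0039, 0.0119, 0],
    [-0.0074, 0.0101, 0]
  ],
  "twist": [
    [0, 0, 0],
    [0, 0, 0],
    [0, 0, 0],
    [0, 0, 0],
    [0, 0, 0],
    [0, 0, 0],
    [0, 0, 0],
    [0, 0, 0],
    [0, 0, 0],
    [0, 0, 0],
    [0, 0, 0],
    [0, 0, 0],
    [0, 0, 0],
    [0, 0, 0],
    [0, 0, 0],
    [0, 0, 0],
    [0, 0, 0],
    [0, 0, 0],
    [0, 0, 0],
    [0, 0, 0]
  ]
}}

```text
clock: 44.6
position: [0.6333, 0.0397, 0.113]
tool_rot: [3.141, 0.0, 1.495]
force: [-0.0, 0.4, -0.9]
grip_width: 0.015
finger_force: 78.0
```

>>> {"fn": "apply_moves", "kwargs": {
  "claw": [0.005, 0.005, 0.005, 0.005, 0.005, 0.005, 0.005, 0.005, 0.005, 0.005, 0.005, 0.005, 0.005, 0.005, 0.005],
  "xyz": [
    [-0.0101, 0.0074, 0],
    [-0.0119, 0.0039, 0],
    [-0.0125, 0, 0],
    [-0.0119, -0.0039, 0],
    [-0.0101, -0.0074, 0],
    [-0.0074, -0.0101, 0],
    [0, 0, 0],
    [0, 0, 0],
    [0, 0, -0.01],
    [0, 0, -0.02],
    [0, 0, -0.03],
    [0, 0, -0.03],
    [0, 0, -0.03],
    [0, 0, 0],
    [0, 0, 0]
  ],
  "twist": [
    [0, 0, 0],
    [0, 0, 0],
    [0, 0, 0],
    [0, 0, 0],
    [0, 0, 0],
    [0, 0, 0],
    [0, 0, 0],
    [0, 0, 0],
    [0, 0, 0],
    [0, 0, 0],
    [0, 0, 0],
    [0, 0, 0],
    [0, 0, 0],
    [0, 0, 0],
    [0, 0, 0]
  ]
}}

```text
clock: 46.1
position: [0.6173, -0.0228, 0.2341]
tool_rot: [3.14, -0.0, 1.495]
force: [0.5, -0.4, -1.0]
grip_width: 0.0153
finger_force: 78.0
```

```bash
python3 - <<'E'
from h import *
f=save('side','s11'); crop(f,'s11c',280,110,460,320,2.5); p=bot.observe()['position']; print(p)
for z in(.02,-.0933): 
  u,v=proj(f,p+[0,0,z]); print('crop px expected axis at',z,(u-280)*2.5,(v-110)*2.5)
go(.7024,-.1546,1.494)
E
```

```text
[ 0.61684621 -0.02283847  0.23314603]
crop px expected axis at 0.02 226.9855116511519 157.47616593990665
crop px expected axis at -0.0933 214.11991043824798 267.52206936701054
tool x,y -0.1249 0.0954 z now 0.2331 twist z 0.0004
```

View pics/s11c.png

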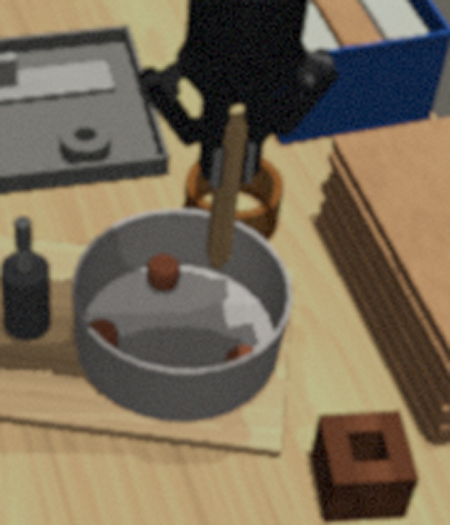

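Three beads show at (163,272), (104,330) and (240,350); the fourth is likely behind the near rim. The stick is still straight and the holder well is clear at (370,446).

>>> {"fn": "apply_moves", "kwargs": {
  "claw": [0.005, 0.005, 0.005, 0.005, 0.005, 0.005, 0.005, 0.005, 0.005, 0.005, 0.005],
  "xyz": [
    [-0.0178, 0.0136, 0],
    [-0.0178, 0.0136, 0],
    [-0.0178, 0.0136, 0],
    [-0.0178, 0.0136, 0],
    [-0.0178, 0.0136, 0],
    [-0.0178, 0.0136, 0],
    [-0.0178, 0.0136, 0],
    [0, 0, 0.03],
    [0, 0, 0.03],
    [0, 0, 0],
    [0, 0, 0]
  ],
  "twist": [
    [0, 0, 0],
    [0, 0, 0],
    [0, 0, 0],
    [0, 0, 0],
    [0, 0, 0],
    [0, 0, 0],
    [0, 0, 0],
    [0, 0, 0],
    [0, 0, 0],
    [0, 0, 0],
    [0, 0, 0]
  ]
}}

```text
clock: 47.25
position: [0.7021, -0.1549, 0.1731]
tool_rot: [-3.14, 0.0, 1.494]
force: [-0.0, -0.7, 0.5]
grip_width: 0.015
finger_force: 78.1
```

```bash
python3 - <<'E'
from h import *
f=save('side','s12'); crop(f,'s12c',370,200,470,330,4.5); s=bot.observe();print(s['position'],s['tool_rot'])
p=s['position']; print([( (a-370)*4.5,(b-200)*4.5) for a,b in (proj(f,[p[0],p[1],p[2]-.0933]),proj(f,[.702,-.155,.055]))])
go(.7024,-.1546,1.494)
# fourth bead check by colour in top view
g=save('top','t12')
E
```

```text
[ 0.70261966 -0.15503363  0.17427619] [3.14108350e+00 3.66430327e-04 1.49389248e+00]
[(np.float64(263.8652123946177), np.float64(364.12383251523136)), (np.float64(251.94274336342755), np.float64(400.30218135387884))]
tool x,y 0.0004 -0.0003 z now 0.1743 twist z -0.0001
```

View pics/s12c.png

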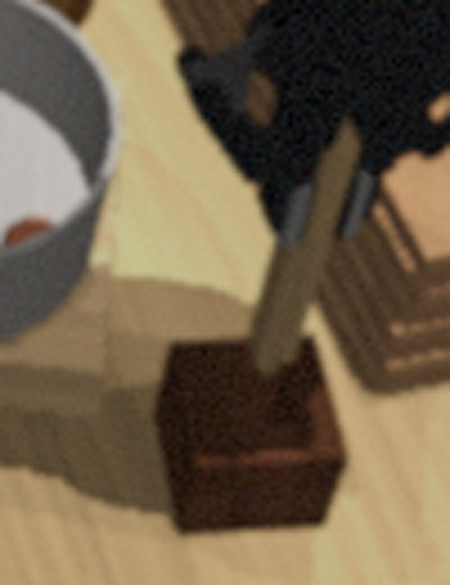

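The tip at (274,366) is a few mm to the right of the well centre. I'll shift it slightly and lower slowly.

>>> {"fn": "apply_moves", "kwargs": {
  "claw": [0.005, 0.005, 0.005, 0.005, 0.005, 0.005, 0.005, 0.005],
  "xyz": [
    [0, -0.002, 0],
    [0, 0, 0.01],
    [0, 0, 0.01],
    [0, 0, 0.01],
    [0, 0, 0.01],
    [0, 0, 0.01],
    [0, 0, 0],
    [0, 0, 0]
  ],
  "twist": [
    [0, 0, 0],
    [0, 0, 0],
    [0, 0, 0],
    [0, 0, 0],
    [0, 0, 0],
    [0, 0, 0],
    [0, 0, 0],
    [0, 0, 0]
  ]
}}

```text
clock: 48.15
position: [0.7003, -0.1549, 0.1231]
tool_rot: [-3.141, 0.0, 1.494]
force: [0.4, -0.4, 0.3]
grip_width: 0.0149
finger_force: 78.1
```

>>> {"fn": "apply_moves", "kwargs": {
  "claw": [0.005, 0.005, 0.005, 0.005, 0.005, 0.04, 0.04, 0.04, 0.04, 0.04, 0.05, 0.05, 0.05, 0.05, 0.05],
  "xyz": [
    [0, 0, 0.01],
    [0, 0, 0.008],
    [0, 0, 0.003],
    [0, 0, 0.001],
    [0, 0, 0],
    [0, 0, 0],
    [0, 0, 0],
    [0, 0, 0],
    [0, 0, -0.01],
    [0, 0, -0.03],
    [0, 0, -0.04],
    [0, 0, -0.05],
    [0, 0, -0.04],
    [0, 0, 0],
    [0, 0, 0]
  ],
  "twist": [
    [0, 0, 0],
    [0, 0, 0],
    [0, 0, 0],
    [0, 0, 0],
    [0, 0, 0],
    [0, 0, 0],
    [0, 0, 0],
    [0, 0, 0],
    [0, 0, 0],
    [0, 0, 0],
    [0, 0, 0],
    [0, 0, 0],
    [0, 0, 0],
    [0, 0, 0],
    [0, 0, 0]
  ]
}}

```text
clock: 49.65
position: [0.7005, -0.1549, 0.2729]
tool_rot: [3.14, -0.0, 1.494]
force: [-0.8, -0.8, -0.8]
grip_width: 0.0503
finger_force: 0.0
```

>>> {"fn": "apply_moves", "kwargs": {
  "claw": [0.05, 0.05, 0.05, 0.05, 0.05, 0.05, 0.05, 0.05, 0.05, 0.05, 0.05],
  "xyz": [
    [-0.03, -0.01, 0],
    [-0.03, -0.01, 0],
    [-0.03, -0.01, 0],
    [-0.03, -0.01, 0],
    [-0.03, -0.01, 0],
    [-0.03, -0.01, 0],
    [-0.03, -0.01, 0],
    [-0.03, -0.01, 0],
    [0, 0, 0],
    [0, 0, 0],
    [0, 0, 0]
  ],
  "twist": [
    [0, 0, 0],
    [0, 0, 0],
    [0, 0, 0],
    [0, 0, 0],
    [0, 0, 0],
    [0, 0, 0],
    [0, 0, 0],
    [0, 0, 0],
    [0, 0, 0],
    [0, 0, 0],
    [0, 0, 0]
  ]
}}

```text
clock: 50.75
position: [0.6025, -0.3867, 0.2706]
tool_rot: [-3.141, -0.001, 1.495]
force: [0.6, 0.1, -0.0]
grip_width: 0.0499
finger_force: 0.0
```

```bash
python3 - <<'E'
from h import *
f=save('side','s13'); g=save('top','t13')
a=f['img'][80:330,200:460,::-1]; b=g['img'][150:330,130:400,::-1]
cv2.imwrite('pics/e13.png',np.hstack([cv2.resize(i,(400,400),interpolation=cv2.INTER_CUBIC) for i in(a,b)]))
E
```

```text
(no output)
```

View pics/e13.png

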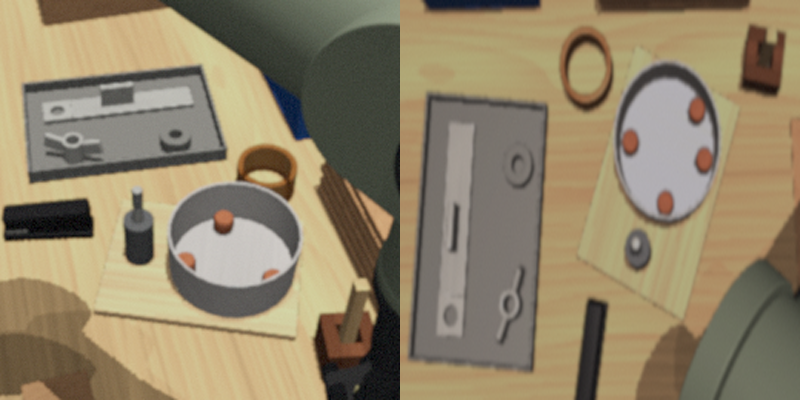

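The closing picture shows all four beads in the pot at (630,141), (697,108), (704,159) and (665,203). The nut, spacer and flat bracket are in the tray, the stick stands in its holder, and the tape and stapler have not moved.

```bash
python3 -c "
from workcell import bot
print(bot.job_done())"
```

```text
the job is handed in; nothing more can be done
None
```

The job is done and handed in at about 51 s of robot time: nut, spacer and flat bracket in the tray, the one fresh bead added so all four are in the pot, three rounds stirred, and the stick back in its holder; the tape and stapler are where they were, and the carton, outside the last picture, was never touched.

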